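# Spot-test a clamped silver bar with the sprung probe

### The arm

A 6-joint arm with a two-finger parallel gripper is mounted at the origin on the work surface. World frame = base frame: x ahead of the robot, y to its left, z up, the work surface at z = 0. Lengths are in mm, angles in rad, forces in N, time in s.
With the tool pointing down it reaches from about 350 to 875 mm from the base axis. Payload 4.2 kg.
Tool frame: the origin (TCP) lies at the very end of the fingers, on their centre line; the grasp point (between the pads) lies 19 mm behind it; z points along the fingers, y is the line along which they close (so a half turn about z gives the same grasp; the last joint's range is limited). The gripper opens to 85 mm and grips with 20 to 120 N. Pads are 22 mm wide; open, the fingers measure 114 mm over their backs; the gripper's body (76 mm by 85 mm) begins 54 mm behind the grasp point. The pads swing forward as they close: fully open they stand 13 mm farther back than shut.
Start: joints at [1.376, 0.385, 0.008, 0, -1.194, -0.259], TCP at [273.956, 561.736, 231.312] pointing down, gripper open.
Joint ranges: [-3.14, 3.14], [-1.21, 2.06], [-1.07, 1.41], [-3.16, 2.05], [-2.99, -0.16], [-3.1, 3.1]. Speed limits (rad/s): [2.79, 2.79, 3.14, 3.14, 3.14, 3.14].

### API

Orientations are given as a unit quaternion [x, y, z, w].
In Python, from bench import arm, optics gives the robot as it stands. The module is installed in compiled form; this text tells all that it offers.
- The arm moves only by the tool step_arm, never from a script. Its argument "motion" is a list of rows, each an object with "dr": the turn, a rotation vector about the tool's x, y, z in units of 8 degrees (1.0 is 8 degrees), a list of three; "slide": the shift along the tool's x, y, z in mm, a list of three; "jaw": the finger opening in mm, from 0 to 85.4. A call has exactly 8 rows; each row is the pose to reach, as a shift and turn from the pose commanded when the call began, along the tool's axes at that moment; what a row does not reach only later rows make up. A row lasts 1/8 s, in which the tool goes at most 62.5 mm and 10.7 degrees, less where a joint would pass 70% of its speed; a pose out of reach is approached as far as the arm can. A call with a gripper value outside its range is refused whole. The fingers move at their own pace and stop on an object; the grip force is fixed at half the most. Time passes only in rows, so rows that repeat a pose let the fingers close, or fill a call up. It gives the time, the measured TCP pose, the force, the opening and the grip force at its end, in the units of the state.
- arm.read_state(): the state, without advancing time (a new reading comes with each control period).
- optics.get_image(name): name is "side" or "top"; returns the picture (420x560x3 uint8, blue, green, red); there is no depth.
- optics.camera_info(name): a dict with "camera_matrix" (3x3 intrinsics, pixels), "view" (4x4, takes a point from world to camera coordinates). Camera axes: x right, y up, looking along -z (the intrinsics and any distortion apply to the point x, -y, -z); pixel columns grow to the right and rows downward; lengths in mm; the calibration is good to about 2 mm. A picture is of the moment at which its call begins. camera_info takes no time and is no camera call.
- arm.job_done(): hands the job in; it is judged then, once.
The state is a dict: "clock": time; "joints": joint angles; "joint_vel": joint speeds; "joint_efforts": joint torques, N m; "position": TCP position; "ee_rot": TCP orientation; "contact_force": force on the tool from outside, world axes, zero at the start; "wrist_torque": the same for the moment, N m; "gripper_width": finger opening in mm; "grasp_force": force on a finger pad.
Only numpy, scipy, OpenCV 4.12 (cv2) and the standard library are available. Lean on these libraries where they do the work, as an engineer would, in place of code of your own. Each camera call takes 0.05 s, during which the arm holds its last target. There are 200 camera calls.

### The job

Lock the tilting work holder by turning its black knob clockwise until it clicks over to its far stop, then take the sprung test probe (the tall straight pen with a collar, not the graver with the mushroom handle) from the wooden stand. Touch its tip to the bar inside the engraved circle, not at the cross, with the probe square to the bar's tilted face, pressing lightly so that the sprung tip is about half-way in. Finish like that, still holding the probe there; do not press hard, do not shift the holder's head, and leave everything else in its place.

Things in the scene. Friction and masses are not known exactly. Their poses are not given: they have to be found in the camera images.
- holder: steel work holder, fixed to the bench at a place and yaw that vary: base plate 110 (x) x 200 (y) x 20 mm high; origin at the centre of its underside. The knob stands at y = +65 mm in its frame, the tilting head with the bar at y = -55 mm; nothing of it is higher than 105 mm
- lock_knob (a joint): turn of the lock knob about its upright axis, rad: 0 at the start, grows clockwise seen from above, to a stop at 1.2. An over-centre detent holds it at 0 with 0.12 N m; the crest is at 0.6, past which it springs to the stop at 1.2 and stays
- knob_grip (a point): on the knob's axis at the height to grip: a black upright bar handle 44 mm long (this point's x axis, turning with the knob; the holder's x at the start), 12 mm thick (y), its top 13 mm above this point; 23 mm below it is a disc 44 mm across. 71 mm above the bench
- head (a joint): tilt of the head about the holder's y axis, rad: 0 level, positive leans the face towards the holder's -x side (towards the robot). Differs from start to start, 0.15 to 0.4; stiff (1.5 N m), stays put
- test_bar: bare silver-coloured bar clamped in the head, 56 (x) x 30 (y) x 8 mm; origin at the centre of its underside, z square to its face. A dark engraved circle lies at x = -12 mm, a diagonal cross at x = +14 mm
- spot (a point): centre of the engraved circle (ring 15 mm outside, 11 mm inside), on the bar's face; its z axis points out of the face. About 80 mm above the bench
- stand: dark wooden stand 70 (x) x 150 (y) x 70 mm high, fixed at a place and yaw that vary; origin at the centre of its underside; holes 22 mm across at y = +45 mm (the probe) and y = -45 mm (the graver)
- probe: the loose test probe, 70 to 120 g, a straight round pen 135 mm long with its tip down; origin at the point of the extended tip, z up along the pen. From below: brass tip 5 mm thick, nose cone to z = 28 mm, barrel 18 mm across, collar 28 mm across at z = 45 to 51 mm, by which it hangs on the stand's top, and a plain grey grip 18 mm across up to z = 135 mm. Below the collar it sits 45 mm deep in the hole with about 2 mm of play
- probe_grip (a point): middle of the probe's grip, on its axis, 93 mm above its tip and 42 mm below its top, z up along the pen
- tip (a point): the point of the sprung brass tip; moves with it
- probe_tip (a joint): how far the sprung tip is pushed in, m: 0 out, 0.008 fully in. Spring 0.4 N to start, 400 N/m: half-way (4 mm) is 2 N
- graver: a graver, a short steel tool with a light-wood mushroom handle, in the stand's other hole; its handle rises 45 mm above the stand and is not to be taken; stays where it is
- bench_block: a round steel bench block, 60 mm across, 18 mm high, lying beyond the stand; stays where it is
- pliers: pliers with two orange grips, 165 mm long, lying nearer the robot; stays where it is
- file: a flat file with a wooden handle, 240 mm long, lying on the bench; stays where it is
- bowl: a terracotta bowl, 100 mm across, 45 mm high; stays where it is
- mallet: a small wooden mallet, 220 mm long, lying on the bench; stays where it is
- tape_ring: a black rubber ring, 56 mm across, 20 mm high, lying beyond the work holder; stays where it is
Mind the look-alikes: they are no part of the job. What is shaped like the holder but orange is not meant.

How it is judged:
By the outcome, as a careful person would: the job done as asked, in the order asked, and still so for the second after the job is handed in, while the arm keeps its last pose, push and grip.
It also fails if it takes over 58 s, if anything falls off the work surface, if the arm or the gripper's body presses on something with over 40 N, if the wrist force passes 120 N, or if a joint passes its speed limit or range.

## Working session

There is one attempt and no reset: what is moved stays moved. The work goes in short steps, Python scripts to look and compute and a tool call to move; the robot and the scene stay as the last step left them, time stands still between calls to the robot, and variables do not carry over. Pictures are saved under pics/ and viewed, at most 10 in all, crops included, and the job is handed in when it is done.

Besides the shell and the picture viewer there is one more tool, called after "Call:" as a command line: name --argument value ..., lists and objects as JSON in quotes. step_arm: Moves the arm, as the interface text tells. Its arguments: {"type":"object","properties":{"motion":{"type":"array","items":{"type":"object","properties":{"dr":{"type":"array","items":{"type":"number"}},"slide":{"type":"array","items":{"type":"number"}},"jaw":{"type":"number"}}}}},"required":["motion"]}

```bash
mkdir -p pics; python3 - <<'E'
from bench import arm, optics
import cv2
for n in("top","side"):
    im=optics.get_image(n); cv2.imwrite(f"pics/{n}0.png",im)
    c=optics.camera_info(n); print(n,{k:(v.tolist() if hasattr(v,'tolist') else v) for k,v in c.items()})
print(arm.read_state())
E
```

```text
top {'camera_matrix': [[482.6058581671567, 0.0, 272.3009108574704], [0.0, 482.6058581671567, 209.2329342054461], [0.0, 0.0, 1.0]], 'view': [[-0.005975186412504698, -0.9999758779285015, 0.003541286271668626, 61.49319857527775], [0.9851361564493508, -0.005278481267541428, 0.17169417838618872, -557.0383878042638], [-0.17167134415369387, 0.004514553868357765, 0.9851439328340977, -1695.1875245907502], [0.0, 0.0, 0.0, 1.0]]}
side {'camera_matrix': [[391.5038081205749, 0.0, 283.3629801102504], [0.0, 391.5038081205749, 209.314998382681], [0.0, 0.0, 1.0]], 'view': [[0.9927734279846316, -0.11934049098686028, -0.012600313434931919, -529.3340767630204], [0.0734526384045365, 0.5212709879985444, 0.8502242451156246, -146.88804647178233], [-0.09489800102771301, -0.8450055646456041, 0.5262698595957285, -1000.350321032801], [0.0, 0.0, 0.0, 1.0]]}
{'clock': 0.1, 'joints': array([ 1.37560578e+00,  3.85459173e-01,  6.75291978e-03, -3.87590286e-04,
       -1.19400423e+00, -2.58605956e-01]), 'joint_vel': array([ 0.00100508, -0.00140751,  0.00408229,  0.00314033,  0.00039367,
       -0.00066815]), 'joint_efforts': array([-4.74136596e-04, -3.93318665e+01,  1.88928562e+01,  4.19795707e+00,
       -2.60819812e-03,  5.46583877e-06]), 'position': array([273.75263976, 561.27678894, 230.34663206]), 'ee_rot': array([ 9.74352295e-01, -2.25025902e-01, -1.49699888e-04,  9.62305717e-04]), 'contact_force': array([ 0.94059162, -0.27240955,  0.71323263]), 'wrist_torque': array([-0.00207803,  0.02627948,  0.01120666]), 'grasp_force': 0.0, 'gripper_width': 85.56629991295075}
```

View pics/top0.png

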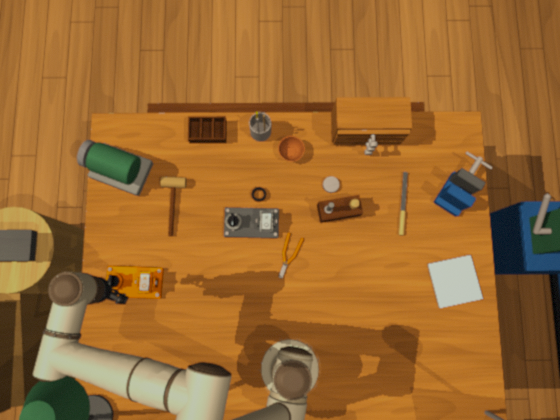

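View pics/side0.png

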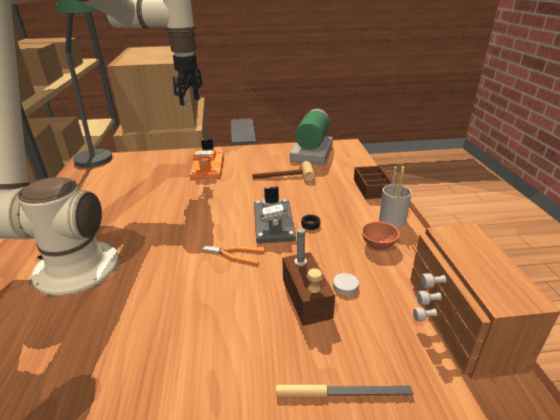

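Top view: grey holder at (252,222), knob at its left end (233,220); stand at (340,208), with the probe's hole to the left (330,209). The side view agrees. Next I'll enlarge both.

```bash
python3 - <<'E'
import cv2
t=cv2.imread("pics/top0.png")[190:245,215:370]; t=cv2.resize(t,None,fx=5,fy=5,interpolation=cv2.INTER_CUBIC)
s=cv2.imread("pics/side0.png")
cv2.imwrite("pics/c1.png",t)
import numpy as np
a=cv2.resize(s[180:250,245:325],None,fx=5,fy=5,interpolation=cv2.INTER_CUBIC)
b=cv2.resize(s[220:325,270:340],None,fx=5,fy=5,interpolation=cv2.INTER_CUBIC)
h=np.zeros((525,750,3),np.uint8);h[:350,:400]=a;h[:525,400:]=b
cv2.imwrite("pics/c2.png",h)
E
```

```text
(no output)
```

View pics/c1.png

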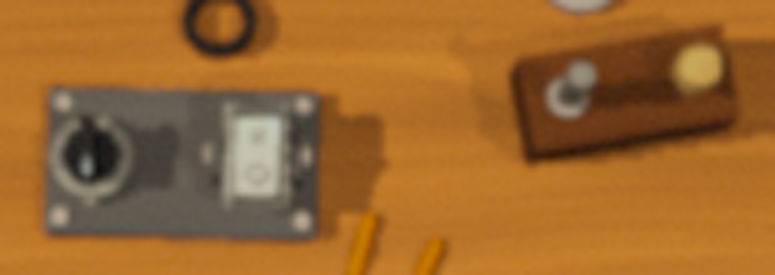

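View pics/c2.png

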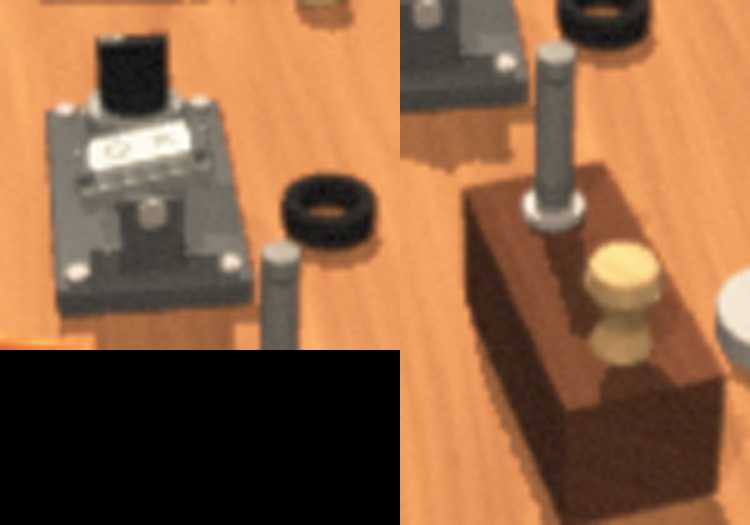

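c1: plate corners (50,88) to (318,237), knob (90,155), circle (258,173), cross (258,137), probe top (582,75). c2: bar leans left (−x), circle (118,149), cross (167,138), probe top (556,50). Next I'll fit the poses jointly.

```bash
cat > fit.py <<'E'
import numpy as np
from bench import optics
from scipy.optimize import least_squares
C={n:optics.camera_info(n) for n in("top","side")}
def proj(n,p):
    c=C[n]; q=np.asarray(c["view"])@np.r_[p,1]; q=np.asarray(c["camera_matrix"])@[q[0],-q[1],-q[2]]; return q[:2]/q[2]
def T(u,v): return np.array([(u+.5)/5-.5+215,(v+.5)/5-.5+190])
def S(u,v): return np.array([(u+.5)/5-.5+245,(v+.5)/5-.5+180])
def B(u,v): return np.array([(u-400+.5)/5-.5+270,(v+.5)/5-.5+220])
def pl(x,y,a,p): c,s=np.cos(a),np.sin(a); return np.array([x+c*p[0]-s*p[1],y+s*p[0]+c*p[1],p[2]])
E
cat > m1.py <<'E'
from fit import *
H=[("top",T(50,88),(55,100,20)),("top",T(318,93),(55,-100,20)),("top",T(318,238),(-55,-100,0)),("top",T(47,235),(-55,100,0)),
("side",S(60,292),(-55,-100,20)),("side",S(250,283),(55,-100,20)),("side",S(62,312),(-55,-100,0)),("side",S(252,300),(55,-100,0)),("side",S(47,112),(-55,100,20)),("side",S(215,103),(55,100,20))]
K=[("top",T(91,155),(0,65,84))]
G=[(T(258,173),"top",-12,0),(T(258,137),"top",14,0),(S(118,149),"side",-12,0),(S(167,138),"side",14,0),
(T(237,113),"top",28,15),(T(283,113),"top",28,-15),(T(283,200),"top",-28,-15),(T(237,200),"top",-28,15),
(S(87,150),"side",-28,15),(S(187,122),"side",28,15),(S(193,148),"side",28,-15),(S(92,172),"side",-28,-15)]
def spt(q,u,w):
    x,y,a,bx,bz,t=q[:6]; return pl(x,y,a,(bx+u*np.cos(t),-55+w,bz+u*np.sin(t)))
def fh(q):
    r=[proj(n,pl(*q[:3],p))-m for n,m,p in H+K]
    r+=[proj(n,spt(q,u,w))-m for m,n,u,w in G]; return np.array(r).ravel()
s=least_squares(fh,[500,80,0,0,80,.25],loss='soft_l1',x_scale=[10,10,.1,10,10,.1]);q=s.x
print("holder",q.round(3)); print(fh(q).reshape(-1,2).round(1).tolist())
print("knob",pl(*q[:3],(0,65,71)),"spot",spt(q,-12,0))
D=[("top",T(515,70),(35,45+30,70)),("top",T(722,27),(35,-75,70)),("top",T(737,120),(-35,-75,70)),
("side",B(465,190),(-35,75,70)),("side",B(605,165),(35,75,70)),("side",B(722,375),(35,-75,70)),("side",B(568,408),(-35,-75,70)),
("top",T(568,98),(0,45,76)),("side",B(554,207),(0,45,75))]
fs=lambda q:np.array([proj(n,pl(*q,p))-m for n,m,p in D]).ravel()
s=least_squares(fs,[500,-80,0.2],loss='soft_l1',x_scale=[10,10,.1]);d=s.x
print("stand",d,fs(d).reshape(-1,2).round(1).tolist(),"hole",pl(*d,(0,45,118)))
P=[("top",T(582,75)),("side",B(556,50))]
s=least_squares(lambda p:np.array([proj(n,p)-m for n,m in P]).ravel(),[500,-40,160]);print("probe top",s.x,s.fun)
E
python3 m1.py
```

```text
holder [ 5.17414e+02  1.34555e+02 -1.60000e-02 -3.70700e+00  8.08200e+01
  2.09000e-01]
[[-0.1, -0.8], [0.8, -1.3], [0.4, 0.1], [0.2, 0.2], [-1.3, -0.1], [0.9, -1.2], [-1.3, 1.8], [0.4, 1.3], [-1.5, -1.2], [-0.3, -1.6], [-0.5, -2.0], [0.1, -0.7], [0.2, -0.9], [-0.3, 0.6], [-0.9, 0.5], [0.2, -0.1], [-0.5, 0.0], [-0.7, -1.5], [0.1, -1.6], [-0.0, -1.0], [-0.5, -0.3], [-0.6, 0.2], [-0.4, 0.3]]
knob [518.42307853 199.546816    71.        ] spot [501.11483736  79.80114614  78.3321499 ]
stand [ 5.62478677e+02 -1.86051233e+02  1.57231555e-01] [[0.7, -3.3], [0.4, -1.4], [1.2, -1.0], [-0.8, -0.8], [-0.5, -1.2], [0.1, -0.1], [-1.4, 0.4], [0.4, -1.1], [-0.4, -0.8]] hole [ 555.43237418 -141.60632783  118.        ]
probe top [ 555.51980391 -140.19150098  158.59481189] [ 0.01939561 -0.73760811 -0.46238336  0.10120292]
```

```bash
cat > go.py <<'E'
import numpy as np
from scipy.spatial.transform import Rotation as R
from bench import arm
def down(yaw,tilt=0,hyaw=0):
    # tool x at world angle yaw, z down; then tilted about the holder's y (tilt>0: top leans to holder -x)
    r=R.from_euler('z',yaw)*R.from_euler('x',np.pi)
    h=R.from_euler('z',hyaw)
    return h*R.from_euler('y',-tilt)*h.inv()*r
def plan(pos,rot):
    s=arm.read_state(); r0=R.from_quat(s["ee_rot"])
    print("t",round(s["clock"],2),"pos",s["position"].round(1),"j",s["joints"].round(2),"F",s["contact_force"].round(1),"w",round(s["gripper_width"],1),"g",round(s["grasp_force"],1))
    print(" slide",r0.inv().apply(np.array(pos)-s["position"]).round(1),"dr",(np.degrees((r0.inv()*rot).as_rotvec())/8).round(2))
E
python3 - <<'E'
from go import *
plan((518,199.5,150),down(-.016))
E
```

```text
t 0.1 pos [273.8 561.3 230.3] j [ 1.38  0.39  0.01 -0.   -1.19 -0.26] F [ 0.9 -0.3  0.7] w 85.6 g 0.0
 slide [378.1 217.9  80.8] dr [ 0.01  0.   -3.14]
```

Call:
step_arm --motion '[{"slide": [47,27,10],"dr": [0,0,-0.4],"jaw": 85},{"slide": [95,55,20],"dr": [0,0,-0.8],"jaw": 85},{"slide": [142,82,30],"dr": [0,0,-1.2],"jaw": 85},{"slide": [189,109,40],"dr": [0,0,-1.6],"jaw": 85},{"slide": [236,136,50],"dr": [0,0,-2.0],"jaw": 85},{"slide": [284,163,60],"dr": [0,0,-2.4],"jaw": 85},{"slide": [331,191,70],"dr": [0,0,-2.8],"jaw": 85},{"slide": [378,218,80],"dr": [0,0,-3.14],"jaw": 85}]'

```text
clock: 1.1
position: [518.7, 198.4, 150.8]
ee_rot: [1.0, -0.007, -0.0, 0.0]
contact_force: [0.3, 0.1, 0.5]
gripper_width: 84.6
grasp_force: 0.0
```

```bash
cat > look.py <<'E'
import sys,cv2,numpy as np
from bench import optics
# look.py name u0 v0 ku kv of top, then of side: 80x100 crops x5 side by side
from go import *
n=sys.argv[1]; a=list(map(int,sys.argv[2:6]))
o=[]
for c,(u,v) in zip(("top","side"),((a[0],a[1]),(a[2],a[3]))):
    im=optics.get_image(c); cv2.imwrite(f"pics/{n}_{c}.png",im)
    o.append(cv2.resize(im[v:v+110,u:u+80],None,fx=5,fy=5,interpolation=cv2.INTER_CUBIC))
cv2.imwrite(f"pics/{n}.png",np.hstack(o))
E
python3 look.py k1 205 150 240 120; python3 -c "
from go import *
plan((518,199.5,150),down(-.016))
from fit import proj
s=arm.read_state();p=s['position']
print(proj('top',p),proj('side',p))"
```

```text
t 1.2 pos [518.9 195.8 149.4] j [ 0.65  0.34 -0.28 -0.   -0.95  0.9 ] F [ 0.3 -0.3 -1.1] w 85.3 g 0.0
 slide [-1.  -3.7 -0.6] dr [ 0.02  0.02 -0.04]
[231.94334707 215.48374528] [269.79353003 167.87126642]
```

View pics/k1.png

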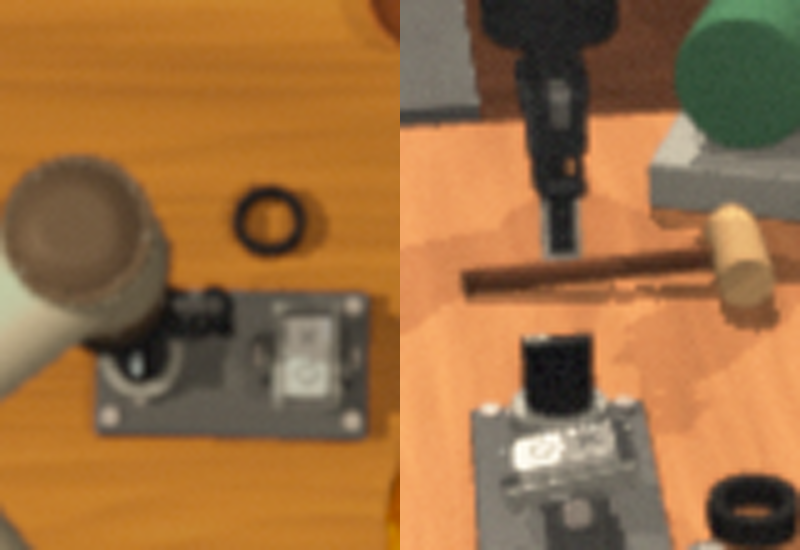

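```bash
python3 - <<'E'
from go import *; from fit import *
p=arm.read_state()['position']
print("finger side meas 272.3,171.5 pred",proj('side',p+[0,-45,13]))
for z in (15,25,40): print("finger top meas v~212 pred",z,proj('top',p+[0,-50,z]))
f=lambda u,v,o:np.array([(u+.5)/5-.5+o[0],(v+.5)/5-.5+o[1]])
so=(240,120);
m=[f(123,338,so),f(192,336,so),f(119,414,so),f(194,410,so)]
for hx in (512,515,518):
  for hy in (196,200):
    q=[proj('side',pl(hx,hy,-.016,c)) for c in((-22,-6,84),(22,-6,84))]
    print(hx,hy,np.round(q,1).tolist(),np.round(m[:2],1).tolist())
E
```

```text
finger side meas 272.3,171.5 pred [271.10322546 170.61687419]
finger top meas v~212 pred 15 [246.47668068 214.69484721]
finger top meas v~212 pred 25 [246.32944497 214.2141451 ]
finger top meas v~212 pred 40 [246.1051855  213.48197222]
512 196 [[260.9, 189.2], [275.7, 188.3]] [[264.2, 187.2], [278.0, 186.8]]
512 200 [[260.8, 188.6], [275.5, 187.7]] [[264.2, 187.2], [278.0, 186.8]]
515 196 [[261.9, 189.1], [276.7, 188.2]] [[264.2, 187.2], [278.0, 186.8]]
515 200 [[261.8, 188.5], [276.5, 187.6]] [[264.2, 187.2], [278.0, 186.8]]
518 196 [[262.9, 189.1], [277.7, 188.2]] [[264.2, 187.2], [278.0, 186.8]]
518 200 [[262.8, 188.4], [277.5, 187.5]] [[264.2, 187.2], [278.0, 186.8]]
```

Call:
step_arm --motion '[{"slide": [-2,-2.5,15],"dr": [0,0,0],"jaw": 60},{"slide": [-2,-2.5,30],"dr": [0,0,0],"jaw": 60},{"slide": [-2,-2.5,45],"dr": [0,0,0],"jaw": 60},{"slide": [-2,-2.5,60],"dr": [0,0,0],"jaw": 50},{"slide": [-2,-2.5,75],"dr": [0,0,0],"jaw": 50},{"slide": [-2,-2.5,87],"dr": [0,0,0],"jaw": 40},{"slide": [-2,-2.5,93],"dr": [0,0,0],"jaw": 40},{"slide": [-2,-2.5,93],"dr": [0,0,0],"jaw": 40}]'

```text
clock: 2.2
position: [516.1, 202.5, 57.9]
ee_rot: [1.0, -0.008, -0.0, 0.0]
contact_force: [-0.7, 0.8, 0.1]
gripper_width: 40.0
grasp_force: 0.0
```

```bash
python3 look.py k2 205 180 240 150; python3 -c "
from go import *
plan((516.5,198.5,55),down(-.016))"
```

```text
t 2.3 pos [516.5 202.8  58.7] j [ 0.67  0.45 -0.38  0.   -0.74  0.89] F [0.4 0.4 0. ] w 40.0 g 0.0
 slide [0.  4.3 3.7] dr [-0.   -0.01  0.01]
```

View pics/k2.png

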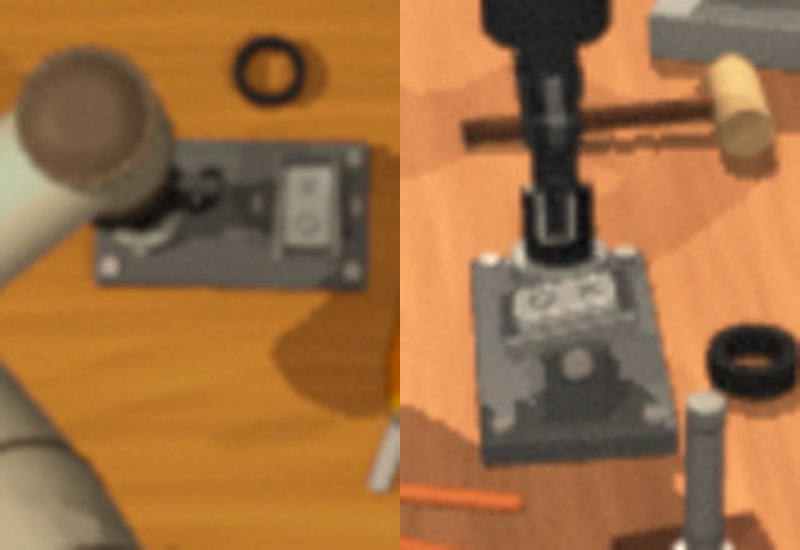

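The side view shows the finger (crop x≈555) centred on the knob handle (523–592, centre 557). I'll correct y, go slightly lower and close.

Call:
step_arm --motion '[{"slide": [0,2,2],"dr": [0,0,0],"jaw": 40},{"slide": [0,4,3],"dr": [0,0,0],"jaw": 40},{"slide": [0,4,3],"dr": [0,0,0],"jaw": 30},{"slide": [0,4,3],"dr": [0,0,0],"jaw": 22},{"slide": [0,4,3],"dr": [0,0,0],"jaw": 16},{"slide": [0,4,3],"dr": [0,0,0],"jaw": 12},{"slide": [0,4,3],"dr": [0,0,0],"jaw": 8},{"slide": [0,4,3],"dr": [0,0,0],"jaw": 8}]'

```text
clock: 3.3
position: [516.3, 199.1, 55.6]
ee_rot: [1.0, -0.008, 0.0, -0.0]
contact_force: [-1.4, 2.3, 2.6]
gripper_width: 10.9
grasp_force: 58.9
```

```bash
python3 -c "
from go import *
plan((516.5,198.5,55),down(-.016))"
```

```text
t 3.3 pos [516.3 199.1  55.6] j [ 0.66  0.46 -0.39 -0.   -0.73  0.89] F [-1.4  2.3  2.6] w 10.9 g 58.9
 slide [0.3 0.6 0.6] dr [-0.01 -0.    0.  ]
```

Call:
step_arm --motion '[{"slide": [0,0,0],"dr": [0,0,0.4],"jaw": 8},{"slide": [0,0,0],"dr": [0,0,0.9],"jaw": 8},{"slide": [0,0,0],"dr": [0,0,1.4],"jaw": 8},{"slide": [0,0,0],"dr": [0,0,1.9],"jaw": 8},{"slide": [0,0,0],"dr": [0,0,2.4],"jaw": 8},{"slide": [0,0,0],"dr": [0,0,2.9],"jaw": 8},{"slide": [0,0,0],"dr": [0,0,3.4],"jaw": 8},{"slide": [0,0,0],"dr": [0,0,3.4],"jaw": 8}]'

```text
clock: 4.3
position: [516.6, 200.4, 55.5]
ee_rot: [0.97, -0.242, 0.001, -0.001]
contact_force: [-2.7, 6.7, 0.2]
gripper_width: 11.0
grasp_force: 58.6
```

```bash
python3 -c "
from go import *
plan((516.5,198.5,55),down(-1.216))
print(arm.read_state()['wrist_torque'])"
```

```text
t 4.3 pos [516.6 200.4  55.5] j [ 0.66  0.46 -0.39 -0.   -0.73  0.42] F [-2.7  6.7  0.2] w 11.0 g 58.6
 slide [0.8 1.7 0.5] dr [-0.02  0.    5.21]
[ 1.84572374  0.65655875 -0.00764844]
```

Call:
step_arm --motion '[{"slide": [0,0,0],"dr": [0,0,0.7],"jaw": 8},{"slide": [0,0,0],"dr": [0,0,1.5],"jaw": 8},{"slide": [0,0,0],"dr": [0,0,2.3],"jaw": 8},{"slide": [0,0,0],"dr": [0,0,3.1],"jaw": 8},{"slide": [0,0,0],"dr": [0,0,3.9],"jaw": 8},{"slide": [0,0,0],"dr": [0,0,4.7],"jaw": 8},{"slide": [0,0,0],"dr": [0,0,5.3],"jaw": 8},{"slide": [0,0,0],"dr": [0,0,5.3],"jaw": 8}]'

```text
clock: 5.3
position: [518.2, 201.8, 55.6]
ee_rot: [0.818, -0.576, 0.001, -0.004]
contact_force: [1.2, 8.6, -3.3]
gripper_width: 11.1
grasp_force: 58.4
```

```bash
python3 -c "
from go import *
plan((516.5,198.5,55),down(-1.216))
print(arm.read_state()['wrist_torque'])"
```

```text
t 5.3 pos [518.2 201.8  55.6] j [ 0.66  0.46 -0.38 -0.   -0.72 -0.32] F [ 1.2  8.6 -3.3] w 11.1 g 58.4
 slide [2.5 2.7 0.6] dr [-0.05  0.02 -0.08]
[ 2.52210837 -0.21034162  0.22029294]
```

Call:
step_arm --motion '[{"slide": [0,0,0],"dr": [0,0,0.1],"jaw": 8},{"slide": [0,0,0],"dr": [0,0,0],"jaw": 25},{"slide": [0,0,0],"dr": [0,0,0],"jaw": 35},{"slide": [0,0,-5],"dr": [0,0,0],"jaw": 40},{"slide": [0,0,-30],"dr": [0,0,0],"jaw": 45},{"slide": [0,0,-70],"dr": [0,0,0],"jaw": 45},{"slide": [0,0,-120],"dr": [0,0,0],"jaw": 45},{"slide": [0,0,-160],"dr": [0,0,0],"jaw": 45}]'

```text
clock: 6.3
position: [516.3, 198.2, 217.9]
ee_rot: [0.817, -0.577, 0.0, -0.001]
contact_force: [0.1, 1.1, -0.4]
gripper_width: 45.2
grasp_force: 0.0
```

```bash
python3 -c "
from go import *
plan((555.5,-141,240),down(-1.4))
plan((555.5,-141,240),down(-2.2))"
```

```text
t 6.3 pos [516.3 198.2 217.9] j [ 0.66  0.27 -0.19  0.   -1.1  -0.32] F [ 0.1  1.1 -0.4] w 45.2 g 0.0
 slide [332.8  76.2 -22.3] dr [-0.01  0.    1.22]
t 6.3 pos [516.3 198.2 217.9] j [ 0.66  0.27 -0.19  0.   -1.1  -0.32] F [ 0.1  1.1 -0.4] w 45.2 g 0.0
 slide [332.8  76.2 -22.3] dr [-0.01  0.01  6.94]
```

Call:
step_arm --motion '[{"slide": [42,9,-3],"dr": [0,0,0.2],"jaw": 60},{"slide": [84,19,-6],"dr": [0,0,0.4],"jaw": 60},{"slide": [126,29,-8],"dr": [0,0,0.6],"jaw": 60},{"slide": [170,39,-10],"dr": [0,0,0.8],"jaw": 60},{"slide": [215,49,-10],"dr": [0,0,1.0],"jaw": 60},{"slide": [260,59,-10],"dr": [0,0,1.2],"jaw": 60},{"slide": [300,69,-10],"dr": [0,0,1.32],"jaw": 60},{"slide": [332,77,-10],"dr": [0,0,1.32],"jaw": 60}]'

```text
clock: 7.3
position: [554.0, -142.1, 225.6]
ee_rot: [0.76, -0.65, 0.0, 0.0]
contact_force: [0.5, 0.3, -0.3]
gripper_width: 60.3
grasp_force: 0.0
```

```bash
python3 look.py p1 215 160 265 150; python3 -c "
from go import *
plan((554,-141,180),down(-1.414))
from fit import proj
s=arm.read_state();p=s['position']
print(proj('side',p),proj('side',p+[0,-9,10]))"
```

```text
t 7.4 pos [ 554.  -143.   225.3] j [ 0.03  0.3  -0.13  0.   -1.14  0.12] F [-0.1 -0.  -0.5] w 60.0 g 0.0
 slide [-2.  -0.3 45.3] dr [ 0.   -0.   -0.03]
[300.14674274 204.07905166] [300.88005751 202.13151977]
```

View pics/p1.png

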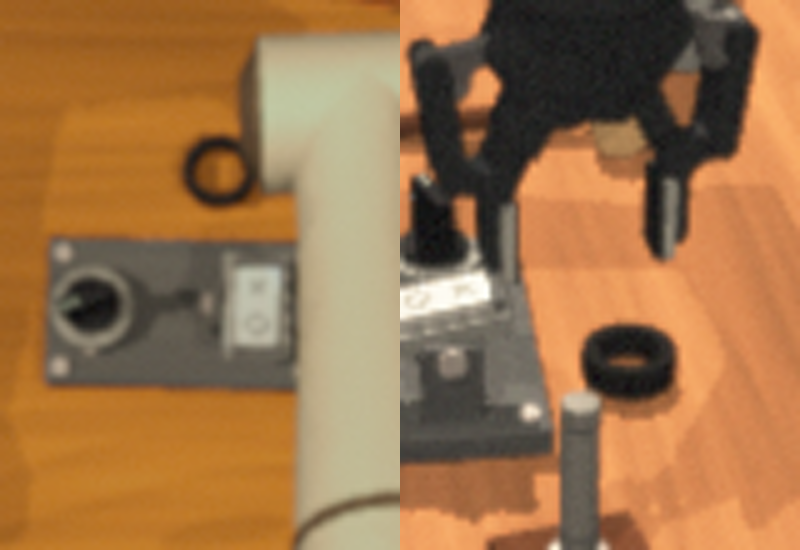

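Knob handle has swung to its far stop (top crop (90,305), now nearly along y). Finger midpoint (584) is just right of the probe (580). I'll correct for that and descend.

Call:
step_arm --motion '[{"slide": [-3,1,20],"dr": [0,0,0],"jaw": 60},{"slide": [-3.7,1,40],"dr": [0,0,0],"jaw": 60},{"slide": [-3.7,1,60],"dr": [0,0,0],"jaw": 60},{"slide": [-3.7,1,80],"dr": [0,0,0],"jaw": 60},{"slide": [-3.7,1,100],"dr": [0,0,0],"jaw": 60},{"slide": [-3.7,1,116],"dr": [0,0,0],"jaw": 55},{"slide": [-3.7,1,126],"dr": [0,0,0],"jaw": 45},{"slide": [-3.7,1,126],"dr": [0,0,0],"jaw": 40}]'

```text
clock: 8.4
position: [552.6, -136.4, 98.8]
ee_rot: [0.76, -0.65, -0.0, 0.0]
contact_force: [-0.1, 0.1, -0.4]
gripper_width: 40.0
grasp_force: 0.0
```

```bash
python3 look.py p2 215 160 265 190; python3 -c "
from go import *
plan((552.5,-139.5,99),down(-1.414))
from fit import proj
s=arm.read_state();p=s['position']
print(proj('side',p),proj('top',p))"
```

```text
t 8.5 pos [ 553.4 -136.5   99.9] j [ 0.04  0.42 -0.3   0.   -0.85  0.11] F [ 0.9 -0.1 -0.9] w 39.9 g 0.0
 slide [2.8 1.3 0.9] dr [-0.01 -0.   -0.  ]
[298.88276949 250.23666804] [327.92970357 207.52707049]
```

View pics/p2.png

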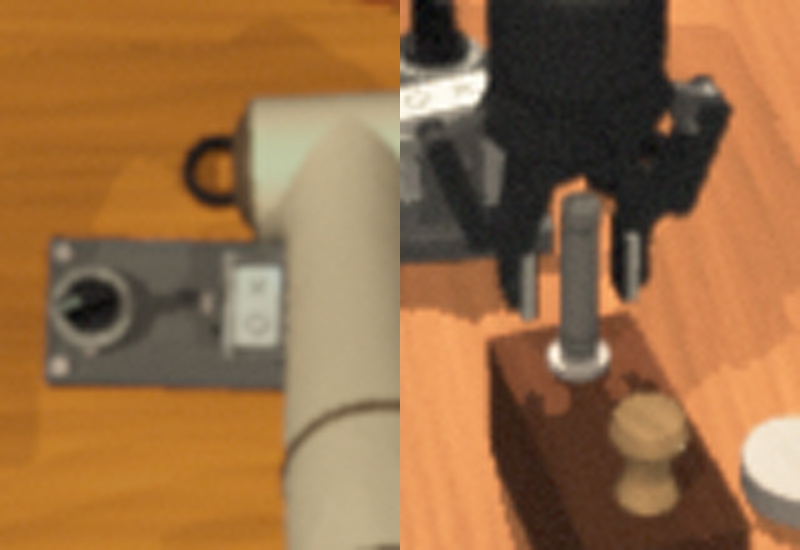

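Fingers at (528,317) and (631,299) straddle the pen (x≈579) evenly. Closing with a 2 mm shift along y.

Call:
step_arm --motion '[{"slide": [2,0.5,1],"dr": [0,0,0],"jaw": 40},{"slide": [2,0.5,1],"dr": [0,0,0],"jaw": 32},{"slide": [2,0.5,1],"dr": [0,0,0],"jaw": 26},{"slide": [2,0.5,1],"dr": [0,0,0],"jaw": 22},{"slide": [2,0.5,1],"dr": [0,0,0],"jaw": 18},{"slide": [2,0.5,1],"dr": [0,0,0],"jaw": 14},{"slide": [2,0.5,1],"dr": [0,0,0],"jaw": 12},{"slide": [2,0.5,1],"dr": [0,0,0],"jaw": 12}]'

```text
clock: 9.5
position: [552.9, -138.6, 98.6]
ee_rot: [0.76, -0.65, 0.0, -0.0]
contact_force: [-1.1, 0.3, 2.1]
gripper_width: 16.6
grasp_force: 58.4
```

```bash
python3 -c "
from go import *
plan((552.5,-139,99),down(-1.414))"
```

```text
t 9.5 pos [ 552.9 -138.6   98.6] j [ 0.04  0.42 -0.3   0.   -0.85  0.12] F [-1.1  0.3  2.1] w 16.6 g 58.4
 slide [ 0.3  0.5 -0.4] dr [-0. -0. -0.]
```

Call:
step_arm --motion '[{"slide": [0,0,-8],"dr": [0,0,0],"jaw": 12},{"slide": [0,0,-20],"dr": [0,0,0],"jaw": 12},{"slide": [0,0,-35],"dr": [0,0,0],"jaw": 12},{"slide": [0,0,-52],"dr": [0,0,0],"jaw": 12},{"slide": [0,0,-70],"dr": [0,0,0],"jaw": 12},{"slide": [0,0,-88],"dr": [0,0,0],"jaw": 12},{"slide": [0,0,-100],"dr": [0,0,0],"jaw": 12},{"slide": [0,0,-100],"dr": [0,0,0],"jaw": 12}]'

```text
clock: 10.5
position: [553.2, -138.6, 199.7]
ee_rot: [0.76, -0.65, 0.001, -0.001]
contact_force: [0.0, 0.4, -0.9]
gripper_width: 16.7
grasp_force: 58.6
```

```bash
cat > tgt.py <<'E'
from go import *
# spot, normal at holder yaw h, tilt t; TCP = spot + n*(74+d-press)
def tcp(spot,t,h,d):
    n=R.from_euler('z',h).apply([-np.sin(t),0,np.cos(t)])
    return np.array(spot)+n*d
E
python3 -c "
from tgt import *
print(arm.read_state()['contact_force'])
sp=(499.5,79.8,78.5);t=.21
plan(tcp(sp,t,-.016,74+45),down(-1.586,t,-.016))"
```

```text
[ 0.02736952  0.38376759 -0.87368199]
t 10.5 pos [ 553.2 -138.6  199.7] j [ 0.04  0.32 -0.18  0.   -1.07  0.12] F [ 0.   0.4 -0.9] w 16.7 g 58.6
 slide [-228.3   43.5    4.6] dr [1.48 0.13 1.22]
```

Call:
step_arm --motion '[{"slide": [-15,3,0],"dr": [0.1,0,0.1],"jaw": 12},{"slide": [-45,9,1],"dr": [0.3,0,0.3],"jaw": 12},{"slide": [-85,17,2],"dr": [0.55,0.05,0.45],"jaw": 12},{"slide": [-125,25,3],"dr": [0.8,0.08,0.65],"jaw": 12},{"slide": [-165,32,4],"dr": [1.1,0.1,0.9],"jaw": 12},{"slide": [-200,38,4],"dr": [1.3,0.12,1.1],"jaw": 12},{"slide": [-220,42,4],"dr": [1.48,0.13,1.22],"jaw": 12},{"slide": [-228,43.5,4.5],"dr": [1.48,0.13,1.22],"jaw": 12}]'

```text
clock: 11.5
position: [472.9, 80.4, 193.2]
ee_rot: [-0.699, 0.708, -0.073, 0.072]
contact_force: [-0.4, -0.2, -0.4]
gripper_width: 16.9
grasp_force: 58.8
```

Call:
step_arm --motion '[{"slide": [0,0,0],"dr": [0,0,0],"jaw": 12},{"slide": [0,0,0],"dr": [0,0,0],"jaw": 12},{"slide": [0,0,0],"dr": [0,0,0],"jaw": 12},{"slide": [0,0,0],"dr": [0,0,0],"jaw": 12},{"slide": [0,0,0],"dr": [0,0,0],"jaw": 12},{"slide": [0,0,0],"dr": [0,0,0],"jaw": 12},{"slide": [0,0,0],"dr": [0,0,0],"jaw": 12},{"slide": [0,0,0],"dr": [0,0,0],"jaw": 12}]'

```text
clock: 12.5
position: [474.2, 79.9, 193.8]
ee_rot: [-0.698, 0.708, -0.074, 0.072]
contact_force: [-0.1, 0.2, -2.0]
gripper_width: 16.4
grasp_force: 58.8
```

```bash
python3 - <<'E'
import cv2,numpy as np
from bench import optics
from tgt import *; from fit import proj
# average some pictures to cut noise
o=[]
for n,(u,v,w,h) in (("side",(235,135,80,110)),("top",(225,160,80,110))):
    im=np.mean([optics.get_image(n).astype(float) for _ in range(4)],0).astype(np.uint8); cv2.imwrite(f"pics/s1_{n}.png",im)
    o.append(cv2.resize(im[v:v+75,u:u+53],None,fx=7.5,fy=8,interpolation=cv2.INTER_CUBIC)if n=="x" else cv2.resize(im[v:v+h,u:u+w],None,fx=5,fy=5,interpolation=cv2.INTER_CUBIC))
cv2.imwrite("pics/s1.png",np.hstack(o))
sp=(499.5,79.8,78.5);t=.21
plan(tcp(sp,t,-.016,119),down(-1.586,t,-.016))
s=arm.read_state();r=R.from_quat(s["ee_rot"])
for k in (-61,0,23,29,74): p=s["position"]+r.apply([0,0,k]);print(k,p.round(1),proj("side",p).round(1),proj("top",p).round(1))
E
```

```text
t 12.9 pos [474.3  79.9 193.8] j [ 0.58  0.07 -0.59  0.17 -0.74 -0.71] F [-1.   0.3 -0.8] w 17.1 g 58.8
 slide [-0.3 -0.6 -0.9] dr [ 0.02 -0.    0.01]
-61 [461.7  80.1 253.5] [249.9 151.6] [265.8 227.9]
0 [474.3  79.9 193.8] [256.1 172.8] [266.  226.6]
23 [479.   79.8 171.3] [258.3 180.4] [266.1 226.1]
29 [480.2  79.8 165.5] [258.9 182.4] [266.1 226. ]
74 [489.5  79.6 121.4] [263.1 196.7] [266.3 225.1]
```

View pics/s1.png

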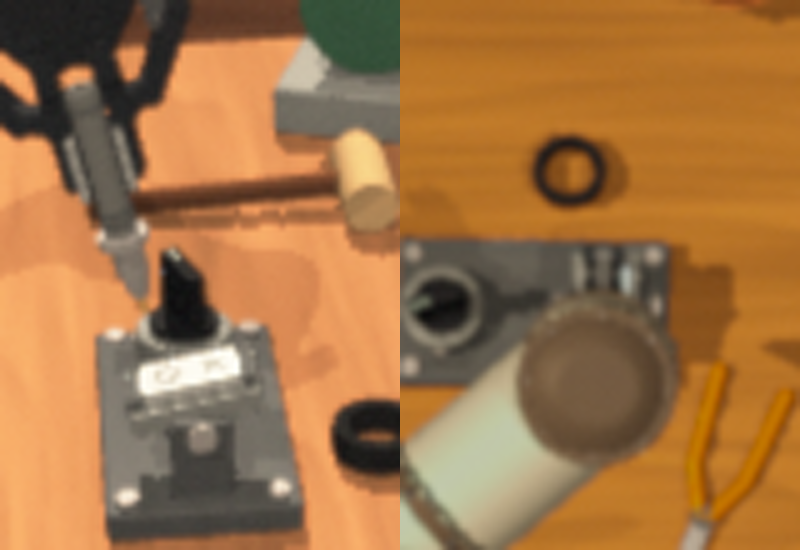

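Side crop: probe tip (145,307), collar (122,235), and pen in line with the tool as predicted. Circle (168,378), cross (215,367). The camera offset is about (+1,0) px. I'll refine spot and tilt from the bar's edges numerically.

```bash
python3 - <<'E'
import cv2,numpy as np
from fit import *
from m1 import q,spt
def sl(t,w):
    qq=q.copy();qq[5]=t;a,b=proj("side",spt(qq,-20,w)),proj("side",spt(qq,20,w));return (b[1]-a[1])/(b[0]-a[0])
for t in(.1,.15,.2,.25,.3): print(t,[round(sl(t,w),3) for w in(15,0,-15)])
for f in("s1_side","k1_side","side0"):
    g=cv2.cvtColor(cv2.imread(f"pics/{f}.png"),cv2.COLOR_BGR2GRAY).astype(float)
    if f=="s1_side": np.set_printoptions(linewidth=220); print(g[200:218,260:287].astype(int))
    U=[];L=[]
    for u in range(266,281):
        c=g[200:220,u]; hi=c.max(); th=(hi+90)/2; k=np.where(c>th)[0]; a,b=k[0],k[-1]
        U.append((u,200+a-(c[a]-th)/(c[a]-c[a-1]))); L.append((u,200+b+(c[b]-th)/(c[b]-c[b+1])))
    for e in(U,L):
        e=np.array(e);vx,vy,x0,y0=cv2.fitLine(e.astype(np.float32),cv2.DIST_HUBER,0,.01,.01).ravel();print(f,"slope",round(vy/vx,3),"v at 274",round(y0+(274-x0)*vy/vx,2))
E
```

```text
holder [ 5.17414e+02  1.34555e+02 -1.60000e-02 -3.70700e+00  8.08200e+01
  2.09000e-01]
[[-0.1, -0.8], [0.8, -1.3], [0.4, 0.1], [0.2, 0.2], [-1.3, -0.1], [0.9, -1.2], [-1.3, 1.8], [0.4, 1.3], [-1.5, -1.2], [-0.3, -1.6], [-0.5, -2.0], [0.1, -0.7], [0.2, -0.9], [-0.3, 0.6], [-0.9, 0.5], [0.2, -0.1], [-0.5, 0.0], [-0.7, -1.5], [0.1, -1.6], [-0.0, -1.0], [-0.5, -0.3], [-0.6, 0.2], [-0.4, 0.3]]
knob [518.42307853 199.546816    71.        ] spot [501.11483736  79.80114614  78.3321499 ]
stand [ 5.62478677e+02 -1.86051233e+02  1.57231555e-01] [[0.7, -3.3], [0.4, -1.4], [1.2, -1.0], [-0.8, -0.8], [-0.5, -1.2], [0.1, -0.1], [-1.4, 0.4], [0.4, -1.1], [-0.4, -0.8]] hole [ 555.43237418 -141.60632783  118.        ]
probe top [ 555.51980391 -140.19150098  158.59481189] [ 0.01939561 -0.73760811 -0.46238336  0.10120292]
0.1 [np.float64(-0.151), np.float64(-0.152), np.float64(-0.152)]
0.15 [np.float64(-0.195), np.float64(-0.195), np.float64(-0.195)]
0.2 [np.float64(-0.24), np.float64(-0.24), np.float64(-0.24)]
0.25 [np.float64(-0.286), np.float64(-0.285), np.float64(-0.285)]
0.3 [np.float64(-0.333), n
[... 1554 characters left out ...]
8 123 138 139 131 124 122 127 132 128]
 [118 117 122 132 162 161 155 148 139 141 147 137 128 123 131 137 132 124 128 148 151 137 121 110 107 109 109]
 [107  99  91 103 138 145 137 130 119 125 143 139 131 125 131 154 141 130 117 113 112 112 109 106 106 106 106]
 [ 91  82  82  99 125 148 141 132 126 134 164 153 134 121 113 111 111 112 107 105 107 106 106 108 108 104 103]
 [103 108 115 127 137 170 159 139 130 114 117 114 111 110 108 103 104 103 104 102 102 102 105 110 110 110 102]]
s1_side slope -0.233 v at 274 204.87
s1_side slope -0.21 v at 274 212.03
k1_side slope -0.272 v at 274 204.62
k1_side slope -0.094 v at 274 212.59
side0 slope -0.233 v at 274 204.73
side0 slope -0.207 v at 274 211.95
```

```bash
python3 - <<'E' | tail -12
import cv2,numpy as np
from fit import *
from m1 import q,spt
fl=lambda e:(lambda r:(round(float(r[1]/r[0]),3),np.round(r[2:],1)))(cv2.fitLine(np.array(e,np.float32),cv2.DIST_HUBER,0,.01,.01).ravel())
a,b=proj("side",pl(*q[:3],(-50,-100,0))),proj("side",pl(*q[:3],(50,-100,0)));print("pred plate bottom",(b[1]-a[1])/(b[0]-a[0]),a,b)
for f in("s1_side","side0","p2_side"):
    im=cv2.imread(f"pics/{f}.png").astype(float); g=cv2.cvtColor(im.astype(np.uint8),cv2.COLOR_BGR2GRAY).astype(float)
    if f!="p2_side":
      U=[];L=[]
      for u in range(265,282):
        c=g[200:220,u]; th=195; k=np.where(c>th)[0]; a,b=k[0],k[-1]
        U.append((u,200+a-(c[a]-th)/(c[a]-c[a-1]))); L.append((u,200+b+(c[b]-th)/(c[b]-c[b+1])))
      print(f,"bar",fl(U),fl(L))
    if f!="p2_side":
      s=im[...,2]-im[...,0]; E=[]
      for u in range(261,292):
        c=s[232:250,u]; th=c.max()/2; k=np.where(c>th)[0]
        if len(k) and k[0]>0: a=k[0];E.append((u,232+a-(c[a]-th)/(c[a]-c[a-1])))
      print(f,"plate",fl(E),len(E))
E
```

```text
holder [ 5.17414e+02  1.34555e+02 -1.60000e-02 -3.70700e+00  8.08200e+01
  2.09000e-01]
[[-0.1, -0.8], [0.8, -1.3], [0.4, 0.1], [0.2, 0.2], [-1.3, -0.1], [0.9, -1.2], [-1.3, 1.8], [0.4, 1.3], [-1.5, -1.2], [-0.3, -1.6], [-0.5, -2.0], [0.1, -0.7], [0.2, -0.9], [-0.3, 0.6], [-0.9, 0.5], [0.2, -0.1], [-0.5, 0.0], [-0.7, -1.5], [0.1, -1.6], [-0.0, -1.0], [-0.5, -0.3], [-0.6, 0.2], [-0.4, 0.3]]
knob [518.42307853 199.546816    71.        ] spot [501.11483736  79.80114614  78.3321499 ]
stand [ 5.62478677e+02 -1.86051233e+02  1.57231555e-01] [[0.7, -3.3], [0.4, -1.4], [1.2, -1.0], [-0.8, -0.8], [-0.5, -1.2], [0.1, -0.1], [-1.4, 0.4], [0.4, -1.1], [-0.4, -0.8]] hole [ 555.43237418 -141.60632783  118.        ]
probe top [ 555.51980391 -140.19150098  158.59481189] [ 0.01939561 -0.73760811 -0.46238336  0.10120292]
pred plate bottom -0.07252774840934363 [257.47287477 243.65660364] [293.63299727 241.03399138]
s1_side bar (-0.229, array([273.7, 205.3], dtype=float32)) (-0.218, array([273.8, 211.6], dtype=float32))
s1_side plate (-0.067, array([276.8, 241.6], dtype=float32)) 31
side0 bar (-0.227, array([272.8, 205.5], dtype=float32)) (-0.219, array([273.8, 211.5], dtype=float32))
side0 plate (-0.073, array([276.5, 241.6], dtype=float32)) 31
```

```bash
python3 - <<'E' | tail -9
from fit import *
from m1 import q
for p in((501.9,79.4,78.3),(500,79.4,78.3),(498,79.4,78.3),(500,79.4,80.3),(500,82.4,78.3)): print(p,"side",proj("side",p).round(2),"top",proj("top",p).round(2))
print("meas side circle 268.45,210.0 less bias (0.9,0.2); top",T(258,173))
print("knob axis disc z48 pred top",proj("top",(519.2,199.1,48)),"meas ",T(90,156))
print("knob axis disc side",proj("side",(519.2,199.1,48)),proj("side",(519.2,199.1,84)))
E
```

```text
probe top [ 555.51980391 -140.19150098  158.59481189] [ 0.01939561 -0.73760811 -0.46238336  0.10120292]
(501.9, 79.4, 78.3) side [268.22 210.07] top [266.46 223.27]
(500, 79.4, 78.3) side [267.53 210.12] top [266.46 223.81]
(498, 79.4, 78.3) side [266.81 210.17] top [266.46 224.37]
(500, 79.4, 80.3) side [267.51 209.5 ] top [266.46 223.73]
(500, 82.4, 78.3) side [267.44 209.55] top [265.61 223.81]
meas side circle 268.45,210.0 less bias (0.9,0.2); top [266.2 224.2]
knob axis disc z48 pred top [233.2355443  219.89762564] meas  [232.6 220.8]
knob axis disc side [270.80584275 197.54810283] [270.45182527 187.1480226 ]
```

```bash
cat > chk.py <<'E'
import sys
from tgt import *
from bench import optics
sp=(501,79.3,78.5);t=.195;h=-.016
F=[];P=[]
for i in range(int(sys.argv[2])):
    optics.get_image("side"); s=arm.read_state(); F.append(s["contact_force"]);P.append(s["position"])
if F:
    F=np.array(F);n=R.from_euler('z',h).apply([-np.sin(t),0,np.cos(t)])
    r=R.from_quat(s["ee_rot"]).as_matrix()
    P=np.mean(P,0); d=P-np.array(sp)
    print("Fn",(F@n).mean().round(2),"+-",((F@n).std()/len(F)**.5).round(2),"F",F.mean(0).round(2),"dist",(d@n).round(2),"lateral",(d-(d@n)*n).round(2),"angle",np.degrees(np.arccos(-r[:,2]@n)).round(2))
plan(tcp(sp,t,h,float(sys.argv[1])),down(-1.586,t,h))
E
python3 chk.py 84 0
```

```text
t 12.9 pos [474.3  79.9 193.8] j [ 0.58  0.07 -0.59  0.17 -0.74 -0.71] F [-1.   0.3 -0.8] w 17.1 g 58.8
 slide [ 0.2 -3.5 34.4] dr [-0.09 -0.    0.01]
```

Call:
step_arm --motion '[{"slide": [0.2,-1,6],"dr": [-0.05,0,0],"jaw": 12},{"slide": [0.2,-2,12],"dr": [-0.09,0,0],"jaw": 12},{"slide": [0.2,-3,19],"dr": [-0.09,0,0],"jaw": 12},{"slide": [0.2,-3.5,25],"dr": [-0.09,0,0],"jaw": 12},{"slide": [0.2,-3.5,30],"dr": [-0.09,0,0],"jaw": 12},{"slide": [0.2,-3.5,33],"dr": [-0.09,0,0],"jaw": 12},{"slide": [0.2,-3.5,34.5],"dr": [-0.09,0,0],"jaw": 12},{"slide": [0.2,-3.5,34.5],"dr": [-0.09,0,0],"jaw": 12}]'

```text
clock: 13.9
position: [484.8, 79.5, 160.8]
ee_rot: [-0.699, 0.709, -0.069, 0.068]
contact_force: [-0.3, -0.3, -1.8]
gripper_width: 16.8
grasp_force: 58.8
```

```bash
python3 chk.py 77 30; python3 - <<'E'
import cv2,numpy as np
from bench import optics
from tgt import *; from fit import proj
im=np.mean([optics.get_image("side").astype(float) for _ in range(6)],0).astype(np.uint8); cv2.imwrite("pics/n_side.png",im)
cv2.imwrite("pics/n.png",cv2.resize(im[165:225,240:300],None,fx=10,fy=10,interpolation=cv2.INTER_CUBIC))
s=arm.read_state();r=R.from_quat(s["ee_rot"])
print([proj("side",s["position"]+r.apply([0,0,k])).round(2) for k in(23,29,74)])
E
```

```text
Fn -0.77 +- 0.09 F [-0.05  0.1  -0.79] dist 83.9 lateral [ 0.03 -0.05  0.01] angle 0.02
t 15.4 pos [484.8  79.5 160.8] j [ 0.56  0.14 -0.61  0.17 -0.66 -0.7 ] F [-0.2 -0.4 -1.9] w 16.5 g 58.8
 slide [-0.1  0.   6.9] dr [ 0. -0.  0.]
[array([262.73, 191.28]), array([263.25, 193.18]), array([267.08, 207.09])]
```

View pics/n.png

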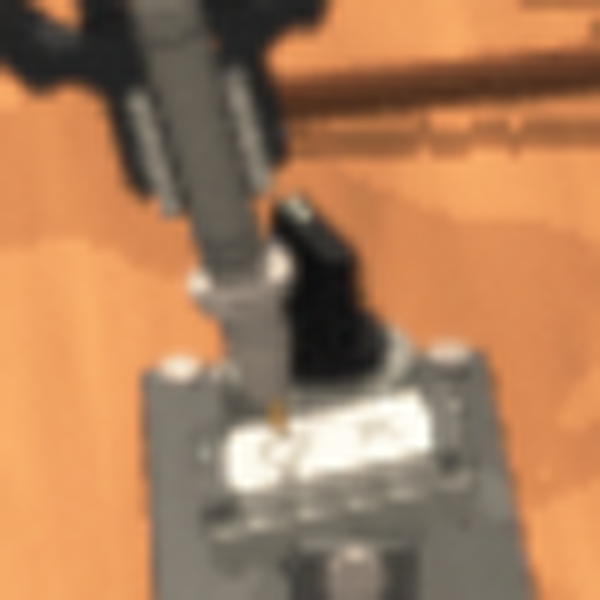

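The tip (278,420) is headed for the ring's centre (about 283,456). Advance and measure the force.

Call:
step_arm --motion '[{"slide": [0,0,2],"dr": [0,0,0],"jaw": 12},{"slide": [0,0,4],"dr": [0,0,0],"jaw": 12},{"slide": [0,0,6],"dr": [0,0,0],"jaw": 12},{"slide": [0,0,8],"dr": [0,0,0],"jaw": 12},{"slide": [0,0,9.5],"dr": [0,0,0],"jaw": 12},{"slide": [0,0,11],"dr": [0,0,0],"jaw": 12},{"slide": [0,0,12],"dr": [0,0,0],"jaw": 12},{"slide": [0,0,12],"dr": [0,0,0],"jaw": 12}]'

```text
clock: 16.7
position: [487.1, 79.4, 149.1]
ee_rot: [-0.699, 0.709, -0.069, 0.068]
contact_force: [-1.3, -0.4, 0.9]
gripper_width: 16.4
grasp_force: 58.9
```

```bash
python3 chk.py 70 25
```

```text
Fn 0.98 +- 0.11 F [-0.61 -0.02  0.88] dist 71.89 lateral [ 0.03 -0.06  0.01] angle 0.02
t 17.95 pos [487.1  79.4 149. ] j [ 0.55  0.16 -0.63  0.18 -0.63 -0.7 ] F [0.4 0.1 0.8] w 16.6 g 58.9
 slide [-0.1  0.   1.9] dr [ 0. -0.  0.]
```

Call:
step_arm --motion '[{"slide": [0,0,0.3],"dr": [0,0,0],"jaw": 12},{"slide": [0,0,0.6],"dr": [0,0,0],"jaw": 12},{"slide": [0,0,0.6],"dr": [0,0,0],"jaw": 12},{"slide": [0,0,0.6],"dr": [0,0,0],"jaw": 12},{"slide": [0,0,0.6],"dr": [0,0,0],"jaw": 12},{"slide": [0,0,0.6],"dr": [0,0,0],"jaw": 12},{"slide": [0,0,0.6],"dr": [0,0,0],"jaw": 12},{"slide": [0,0,0.6],"dr": [0,0,0],"jaw": 12}]'

```text
clock: 18.95
position: [487.2, 79.5, 148.4]
ee_rot: [-0.699, 0.709, -0.069, 0.068]
contact_force: [0.2, -0.0, 0.5]
gripper_width: 16.6
grasp_force: 58.9
```

```bash
python3 chk.py 70 50; python3 -c "
from bench import optics;import cv2,numpy as np
im=np.mean([optics.get_image('side').astype(float) for _ in range(4)],0).astype(np.uint8);cv2.imwrite('pics/e_side.png',im)
a=cv2.imread('pics/n_side.png').astype(int);print(abs(im[203:216,280:288].astype(int)-a[203:216,280:288]).mean())
print((im[203:214,263:275,2].astype(int)-im[203:214,263:275,0]))"
```

```text
Fn 1.27 +- 0.07 F [-0.73 -0.09  1.15] dist 71.26 lateral [ 0.01 -0.06  0.  ] angle 0.02
t 21.45 pos [487.2  79.4 148.4] j [ 0.55  0.16 -0.63  0.18 -0.63 -0.7 ] F [-0.9 -0.5  0.4] w 16.7 g 58.9
 slide [-0.1  0.   1.3] dr [ 0. -0.  0.]
0.7916666666666666
[[18 21 22 25 25 24 19  9  8  8  9 11]
 [15 20 24 25 24 23 19 16 15 16 16 16]
 [15 19 24 25 23 23 20 18 21 22 25 28]
 [16 17 22 24 23 24 21 27 32 34 29 20]
 [20 23 27 25 24 24 27 28 24 23 18 14]
 [30 21 26 31 30 32 33 33 24 18 13 12]
 [15 15 18 36 42 61 53 36 23 14 12 11]
 [14 14 18 34 39 67 44 31 16 11 10 11]
 [15 14 17 23 33 30 35 19 16 15 13 20]
 [14 13 15 22 31 30 31 28 33 27 25 27]
 [28 18 23 32 27 25 25 26 25 23 23 23]]
```

```bash
python3 -c "
from bench import arm; print(arm.job_done())"
```

```text
the job is handed in; nothing more can be done
None
```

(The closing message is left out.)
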